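Drive a cured resin specimen block out of its mould with the ejector rod

ROBOT

A 6-joint arm with a two-finger parallel gripper is mounted at the origin on the work surface. World frame = base frame: x ahead of the robot, y to its left, z up, the work surface at z = 0. Lengths are in m, angles in rad, forces in N, time in s.
With the tool pointing down it reaches from about 0.25 to 0.725 m from the base axis. Payload 4 kg.
Tool frame: the origin (TCP) lies at the very end of the fingers, on their centre line; the grasp point (between the pads) lies 19 mm behind it; z points along the fingers, y is the line along which they close (so a half turn about z gives the same grasp; the last joint's range is limited). The gripper opens to 85 mm and grips with 20 to 120 N. Pads are 22 mm wide; open, the fingers measure 114 mm over their backs; the gripper's body (76 mm by 85 mm) begins 54 mm behind the grasp point. The pads swing forward as they close: fully open they stand 13 mm farther back than shut.
Start: joints at [1.142, 0.241, 0.005, 1.335, 0, 1.571], TCP at [0.208, 0.455, 0.205] pointing down, gripper open.
Joint ranges: [-2.72, 2.72], [-1.05, 1.87], [-1.09, 1.28], [-1.99, 2.15], [-1.42, 1.44], [-3.14, 3.14]. Speed limits (rad/s): [2.79, 2.79, 3.14, 3.14, 3.14, 3.14].

INTERFACE

Orientations are given as a unit quaternion [x, y, z, w].
In Python, from workcell import bot, vision, workorder, boxes_of gives the robot as it stands.
- The arm moves only by the tool send_rows, never from a script. Its argument "motion" is text: rows parted by semicolons, each of 5 numbers parted by spaces: the closure, from -1 (fully open) to 1 (shut), so that 0 is half open, then the shift along the tool's x, y, z in cm, then the turn about the tool's z in rad. In form: claw x y z twist; .... A call has 1 to 5 rows; each row is the pose to reach, as a shift and turn from the pose commanded when the call began, along the tool's axes at that moment; what a row does not reach only later rows make up. A row lasts 1/10 s, in which the tool goes at most 50 mm and 8.59 degrees, less where a joint would pass 70% of its speed; a pose out of reach is approached as far as the arm can. A call with a gripper value outside its range is refused whole. The fingers move at their own pace and stop on an object; the grip force is fixed at half the most. Time passes only in rows, so rows that repeat a pose let the fingers close. It gives the time, the measured TCP pose, the force, the opening and the grip force at its end, in the units of the state.
- bot.get_obs(): the state, without advancing time (a new reading comes with each control period).
- vision.camera(name): name is "scene" or "top" or "wrist"; returns the picture (400x640x3 uint8, red, green, blue); there is no depth.
- vision.camera_model(name): a dict with "fov_y" (degrees; the focal length in pixels is half the picture's height over the tangent of half this angle, whatever the lens; pixels are square), "cx", "cy" (the principal point, pixels), "k1" (the pictures are not rectified: a ray, as slopes to the right and down, at radius r is drawn at 1 + k1 r^2 times it, then the intrinsics apply), "world_from_camera" (4x4, takes a point from camera to world coordinates); the wrist camera has in their place "hand_eye" (4x4, takes a point from camera to tool coordinates, whose origin is the TCP and whose axes are the flange's). Camera axes: x right, y down, z forward; pixel columns grow to the right and rows downward; lengths in m; the calibration is good to about 2 mm. A picture is of the moment at which its call begins: read the wrist's pose just before it. camera_model takes no time and is no camera call.
- workorder.job_done(): hands the job in; it is judged then, once.
Trained networks look in the newest picture that a camera, given by its name, has taken for a name from the list of things; names that differ only in an ending like _2 or _b are one class to them, and where a whole thing is asked for, a point or a joint stands for the part that bears it (a point fixed in the world has none). Each returns a list of dicts, best first, with "conf" (0 to 1); they miss things now and then, are a little off and sometimes report something else, mostly with a low value. They report only what shows in the picture. A call takes as long as a camera call. They do not tell look-alikes from the thing itself.
- boxes_of(camera, target): "rect" ([centre column, centre row, width, height] in pixels, round what is visible of it).
The state is a dict: "clock": time; "joint_pos": joint angles; "joint_vel": joint speeds; "tau": joint torques, N m; "eef_pos": TCP position; "tool_rot": TCP orientation; "ft_force": force on the tool from outside, world axes, zero at the start; "ft_torque": the same for the moment, N m; "grip_width": finger opening in m; "grasp_force": force on a finger pad.
Only numpy, scipy, OpenCV 4.12 (cv2) and the standard library are available. Lean on these libraries where they do the work, as an engineer would, in place of code of your own. Each camera call takes 0.05 s, during which the arm holds its last target. There are 200 camera calls.

TASK

Take the orange-handled ejector rod from its green rest, push it through the bore in the blue end wall of the mould until the amber resin block has been driven completely out of the mould's open end onto the cork-lined catch deck, then draw the rod out and lay it back in its rest, the same way round as before. The block must end upright on the deck; leave the other things on the bench alone.

Things in the scene. Friction and masses are not known exactly. Their poses are not given: they have to be found in the camera images.
- station: Fixed demoulding station, 224 long x 94 wide: aluminium mould with a blue end wall (x 0 to 12, 66 wide, top at z 84) and slotted roof, then a catch deck. Origin on the bench under the blue wall's outer face, on the centre line; +x is the push direction (bore, mould, deck), z up. Nothing stands behind the wall (x below 0)
- bore (a point): centre of the bore's outer opening, on the blue wall's outer face (station x = 0, y = 0, z = 52); the bore is round, 27 in diameter, 12 long, its axis along the station's x; axes as the station's
- mouth (a point): middle of the chamber's open end at floor level (station x = 82, z = 30), axes as the station's. The chamber, 46 x 46, runs from the blue wall (x = 12) to here. Beyond is the cork deck, surface at z = 28, up to a green end lip at station x = 216; inside width 80, lip tops at z = 40
- block: Amber resin block, dark specimen on its top, 60 long (x) x 44 wide x 44 high, 120 to 195 g; origin at the centre of its underside. Starts in the chamber against the blue wall, its x along the station's x, its front about 10 mm inside the mouth. A sprung pad in the chamber's +y side grips it: pushing it takes about 4 to 12 N
- rod: Ejector rod, 200 long, 160 g: an orange square handle 28 x 28 x 60 long and a steel rod 18 in diameter, 140 long, flat nose. Origin at the centre of the handle, on the axis; +x along the axis to the nose, which is at x = 170; balance point near x = 60. The handle is too large for the bore. Grip it by the handle's two upright sides
- nose (a point): centre of the rod's flat nose (rod x = 170); axes as the rod's
- rest: Rod rest fixed to the bench: grey foot plate 150 x 50 x 12 with two green forks open at the top, at x = 42 and x = 145, each 10 thick; slot 24 wide, floor at z = 41, tips at z = 57. Origin on the bench below the rod's handle centre, +x towards the nose. The rod lies in both forks, handle overhanging at the -x end, axis at z = 50 along the rest's x
- seat (a point): where the centre of the handle (the rod's origin) belongs: 50 mm above the rest's origin; axes as the rest's
- bottle: white bottle with blue cap, 64 diameter, 150 high, standing; bystander; origin at the centre of its underside
- done_block: green resin block 60 x 44 x 44, already demoulded; bystander; origin at the centre of its underside
- jar: glass jar with green cap, 68 diameter, 80 high; bystander; origin at the centre of its underside
- tape: roll of tape lying flat, 104 diameter, 26 high; bystander; origin at the centre of its underside
- tray: empty white tray 160 x 120 x 45; bystander; origin at the centre of its underside
Mind the look-alikes: they are no part of the job. What is shaped like the rod but turquoise is not meant.

How it is judged:
On the way, in this order (a step that is already met when the one before it is completed fails the run):
1. the rod's nose has entered the bore in the blue wall (x of nose in the frame of bore between 0.006 and 0.06 m and y of nose in the frame of bore between -0.012 and 0.012 m and z of nose in the frame of bore between -0.012 and 0.012 m and angle between the x axis of rod and the x axis of station, either way round below 0.2 rad).
2. with the rod through the mould, the block is completely out of the mouth (x of block in the frame of mouth above 0.03 m and x of nose in the frame of mouth above -0.02 m and y of nose in the frame of bore between -0.022 and 0.022 m and z of nose in the frame of bore between -0.022 and 0.022 m and angle between the x axis of rod and the x axis of station, either way round below 0.2 rad), for 0.1 s.
At the end, for the whole second after the job is handed in: Block past the mould mouth, upright (0.15 rad), at rest on the deck between its lips. Rod at rest in both forks, same way round: handle centre within 8 mm sideways, 6 mm in height, 20 mm back to 15 mm forward of its seat, parallel within 0.1 rad (x of block in the frame of mouth between 0.03 and 0.12 m and y of block in the frame of mouth between -0.035 and 0.035 m and z of block in the frame of mouth between -0.008 and 0.006 m and angle between block's own z axis and vertical below 0.15 rad and linear speed of each of block, rod below 0.02 m/s and x of rod in the frame of seat between -0.02 and 0.015 m and y of rod in the frame of seat between -0.008 and 0.008 m and z of rod in the frame of seat between -0.006 and 0.006 m and angle between the x axis of rod and the x axis of rest, either way round below 0.1 rad); the robot touches nothing.
It fails at once if a bystander (bottle, green block, jar, tape, tray) moved more than 30 mm (distance of any of bottle, done_block, jar, tape, tray from where it was at the start of the episode above 0.03 m).
It fails at once if the amber block tipped over (angle between block's own z axis and vertical above 0.6 rad).
It also fails if it takes over 54 s, if anything falls off the work surface, if the arm or the gripper's body presses on something with over 40 N, if the wrist force passes 120 N, or if a joint passes its speed limit or range.

## Working session

There is one attempt and no reset: what is moved stays moved. The work goes in short steps, Python scripts to look and compute and a tool call to move; the robot and the scene stay as the last step left them, time stands still between calls to the robot, and variables do not carry over. Pictures are saved under pics/ and viewed, at most 13 in all, crops included, and the job is handed in when it is done.

Besides the shell and the picture viewer there is one more tool, called after "Call:" as a command line: name --argument value ..., lists and objects as JSON in quotes. send_rows: Moves the arm, as the interface text tells. Its arguments: {"type":"object","properties":{"motion":{"type":"string"}},"required":["motion"]}

```bash
ls; mkdir -p pics
cat > h.py <<'E'
import numpy as np, cv2
from workcell import bot, vision, workorder, boxes_of
from scipy.spatial.transform import Rotation as R
def cam(name):
    o=bot.get_obs(); im=vision.camera(name); m=vision.camera_model(name)
    if 'hand_eye' in m:
        T=np.eye(4);T[:3,:3]=R.from_quat(o['tool_rot']).as_matrix();T[:3,3]=o['eef_pos']
        T=T@np.array(m['hand_eye'])
    else: T=np.array(m['world_from_camera'])
    f=200/np.tan(np.radians(m['fov_y'])/2)
    return im,dict(T=T,f=f,cx=m['cx'],cy=m['cy'],k1=m['k1'])
def unproj(m,u,v,z):
    xd,yd=(u-m['cx'])/m['f'],(v-m['cy'])/m['f']; x,y=xd,yd
    for _ in range(20):
        s=1+m['k1']*(x*x+y*y); x,y=xd/s,yd/s
    d=m['T'][:3,:3]@np.array([x,y,1]); o=m['T'][:3,3]
    return o+d*(z-o[2])/d[2]
def proj(m,p):
    q=np.linalg.inv(m['T'])@np.r_[p,1]; x,y=q[0]/q[2],q[1]/q[2]; s=1+m['k1']*(x*x+y*y)
    return np.array([m['f']*x*s+m['cx'],m['f']*y*s+m['cy']])
def save(im,n): cv2.imwrite('pics/'+n,cv2.cvtColor(im,cv2.COLOR_RGB2BGR))
E
python3 - <<'E'
from h import *
import json
o=bot.get_obs(); print({k:np.round(v,3).tolist() for k,v in o.items()})
for c in ['top','scene']:
    im,m=cam(c); save(im,c+'0.png'); np.save(c+'0.npy',im)
    print(c,m['f'],m['cx'],m['cy'],m['k1'],np.round(m['T'],3).tolist())
    for t in ['station','block','rod','rest','bottle','done_block','jar','tape','tray']:
        print(t,[(round(d['conf'],2),np.round(d['rect']).tolist()) for d in boxes_of(c,t)[:3]])
E
```

```text
pics
{'clock': 0.0, 'joint_pos': [1.142, 0.241, 0.004, 1.335, 0.0, 1.571], 'joint_vel': [-0.002, -0.001, 0.002, 0.001, 0.002, -0.0], 'tau': [0.002, -37.232, 25.241, 0.017, 0.0, -0.0], 'eef_pos': [0.208, 0.454, 0.204], 'tool_rot': [0.213, 0.977, -0.001, -0.0], 'ft_force': [0.317, -1.359, 0.759], 'ft_torque': [-0.039, 0.011, -0.001], 'grasp_force': 0.0, 'grip_width': 0.086}
top 448.18422119416346 323.7245610418772 195.89650256460376 -0.011386284188258471 [[0.01, -0.986, 0.165, 0.325], [-1.0, -0.015, -0.026, 0.046], [0.028, -0.165, -0.986, 1.513], [0.0, 0.0, 0.0, 1.0]]
station [(0.97, [295.0, 186.0, 70.0, 37.0])]
block []
rod [(0.8, [398.0, 294.0, 35.0, 56.0]), (0.68, [353.0, 239.0, 62.0, 11.0])]
rest [(0.84, [344.0, 241.0, 47.0, 16.0]), (0.51, [351.0, 239.0, 64.0, 12.0])]
bottle [(0.91, [439.0, 168.0, 21.0, 26.0])]
done_block [(0.85, [315.0, 139.0, 20.0, 22.0])]
jar [(0.83, [272.0, 138.0, 19.0, 25.0])]
tape [(0.82, [257.0, 257.0, 34.0, 34.0]), (0.68, [352.0, 238.0, 64.0, 13.0])]
tray [(0.75, [190.0, 190.0, 49.0, 50.0])]
scene 451.2791412095144 315.26257336142686 204.97126035265174 0.04077838490666422 [[-0.841, 0.327, -0.431, 1.064], [0.541, 0.536, -0.648, 0.835], [0.019, -0.778, -0.628, 0.843], [0.0, 0.0, 0.0, 1.0]]
station [(0.64, [306.0, 239.0, 68.0, 88.0])]
block [(0.48, [300.0, 219.0, 14.0, 29.0])]
rod [(0.88, [323.0, 175.0, 48.0, 35.0]), (0.68, [343.0, 148.0, 60.0, 11.0])]
rest [(0.7, [328.0, 188.0, 42.0, 38.0]), (0.45, [309.0, 241.0, 72.0, 86.0])]
bottle [(0.95, [209.0, 148.0, 24.0, 45.0])]
done_block [(0.96, [241.0, 250.0, 27.0, 28.0])]
jar [(0.92, [263.0, 282.0, 31.0, 42.0])]
tape [(0.65, [300.0, 218.0, 13.0, 31.0]), (0.63, [406.0, 239.0, 42.0, 32.0])]
tray [(0.66, [403.0, 338.0, 94.0, 78.0])]
```

Run:
```python
from h import *
a=np.load('top0.npy')[120:330,230:450]; b=np.load('scene0.npy')[120:330,220:440]
im=np.vstack([cv2.resize(x,None,fx=4,fy=4,interpolation=2)[:,:] for x in (a,)])
save(cv2.resize(a,(786,750),interpolation=2)[:600],'topc.png') if 0 else save(cv2.resize(a,(628,600),interpolation=cv2.INTER_CUBIC),'topc.png')
save(cv2.resize(b,(628,600),interpolation=cv2.INTER_CUBIC),'scenec.png')
```

```text
(no output)
```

View pics/topc.png

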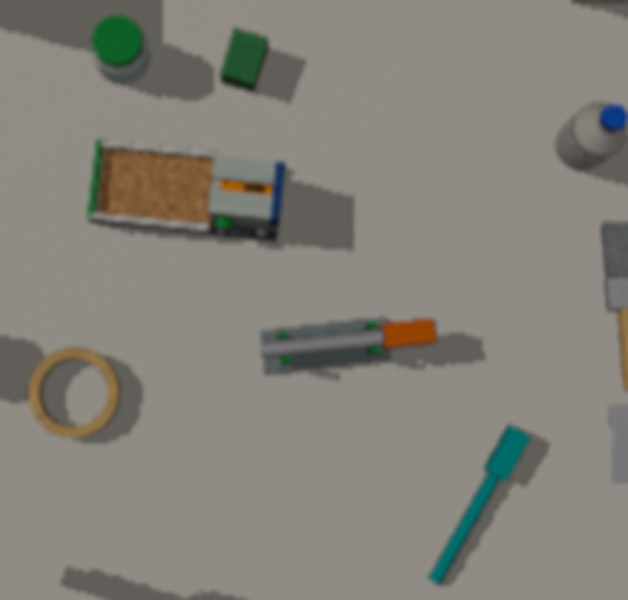

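View pics/scenec.png

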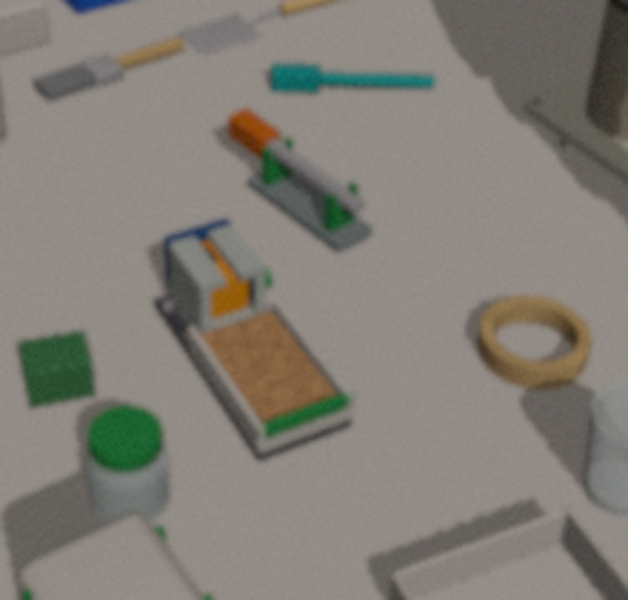

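The candidates for the rod are the orange-handled one at about (374,237) in the top picture, lying in the green forks, and the turquoise one at about (396,297), lying loose. The orange one fits the description, and the enlarged crop confirms it. Its nose points to +y. The blue wall is at the station's right end, about (328,185), so the push also goes towards +y.

```bash
cat >> h.py <<'E'
def mask(im,h0,h1,smin=100,vmin=50,roi=None):
    h=cv2.cvtColor(im,cv2.COLOR_RGB2HSV); k=cv2.inRange(h,(h0,smin,vmin),(h1,255,255))
    if roi is not None:
        z=np.zeros_like(k); a,b,c,d=roi; z[b:d,a:c]=k[b:d,a:c]; k=z
    n,l,s,c=cv2.connectedComponentsWithStats(k)
    if n<2: return None
    i=1+np.argmax(s[1:,4]); p=np.argwhere(l==i)[:,::-1].astype(np.float32)
    return p,c[i],cv2.minAreaRect(p)
E
python3 - <<'E'
from h import *
im,m=cam('top')
for n,a,z in [('handle',(mask(im,4,18,170,80,(350,220,400,250))),.064),('blue',mask(im,105,130,100,30,(315,165,340,210)),.084),('greenlip',mask(im,45,80,100,30,(255,160,275,205)),.04)]:
    p,c,r=a; print(n,len(p),c,r, unproj(m,c[0],c[1],z))
    print([unproj(m,*q,z).round(3).tolist() for q in cv2.boxPoints(r)])
# rod axis nose end: crop px (262,347) 
for (u,v) in [(262,347),(385,340),(433,332)]: print(unproj(m,230+u*.35,120+v*.35,.055))
im,m=cam('wrist'); print(m['T'].round(3).tolist(),m['f'],m['cx'],m['cy'],m['k1']);
E
```

```text
handle 133 [373.         236.44360902] ((373.09759521484375, 236.3780517578125), (7.619776248931885, 17.55861473083496), 83.6598129272461) [ 0.43637817 -0.15234984  0.064     ]
[[0.445, -0.123, 0.064], [0.452, -0.18, 0.064], [0.428, -0.182, 0.064], [0.421, -0.126, 0.064]]
blue 55 [326.87272727 187.74545455] ((326.945556640625, 187.5445556640625), (2.587096691131592, 21.194292068481445), 5.7105937004089355) [ 0.59080823 -0.00070825  0.084     ]
[[0.557, 0.006, 0.084], [0.627, 0.0, 0.084], [0.626, -0.008, 0.084], [0.556, -0.002, 0.084]]
greenlip 49 [263.14285714 182.46938776] ((263.2384948730469, 182.0923309326172), (1.9845556020736694, 24.1867733001709), 7.125016689300537) [0.6136557  0.21080994 0.04      ]
[[0.575, 0.217, 0.04], [0.656, 0.21, 0.04], [0.656, 0.204, 0.04], [0.574, 0.211, 0.04]]
[0.41881103 0.01351888 0.055     ]
[ 0.42843204 -0.12656517  0.055     ]
[ 0.4382049  -0.18158471  0.055     ]
[[0.416, 0.873, 0.256, 0.142], [0.909, -0.399, -0.116, 0.485], [0.001, 0.281, -0.96, 0.373], [0.0, 0.0, 0.0, 1.0]] 359.7145989537986 324.7578665322331 204.35516842403536 0.010201708365205796
```

Call:
send_rows --motion "-1 -3.5 -3.4 0 0; -1 -7 -6.9 0 0; -1 -10.5 -10.3 0 0; -1 -14 -13.8 0 0; -1 -17.5 -17.2 0 0"

```text
clock: 1.6
eef_pos: [0.2958, 0.2239, 0.205]
tool_rot: [0.212, 0.977, 0.0, 0.0]
ft_force: [0.8, -0.6, 0.3]
grip_width: 0.0859
grasp_force: 0.0
```

Call:
send_rows --motion "-1 -3.5 -3.4 0 0.14; -1 -7 -6.9 0 0.28; -1 -10.5 -10.3 0 0.42; -1 -14 -13.8 0 0.56; -1 -17.5 -17.2 0 0.70"

```text
clock: 2.1
eef_pos: [0.3836, -0.0057, 0.2052]
tool_rot: [0.537, 0.843, 0.0, 0.001]
ft_force: [0.3, 1.2, 0.6]
grip_width: 0.0852
grasp_force: 0.0
```

```bash
cat >> h.py <<'E'
def go(x,y,z,yaw_y):
    "shift from present pose to TCP x,y,z with tool-y at yaw_y (deg)"
    o=bot.get_obs(); M=R.from_quat(o['tool_rot']).as_matrix(); d=np.array([x,y,z])-o['eef_pos']
    yw=np.degrees(np.arctan2(M[1,1],M[0,1])); t=(yw-yaw_y+180)%360-180
    print('clock %.2f'%o['clock'],'tcp',np.round(o['eef_pos'],4),'yaw_y %.2f'%yw,'F',np.round(o['ft_force'],1),'grip',round(o['grip_width'],4),round(o['grasp_force'],1),
     '\n shift cm',np.round(M.T@d*100,2),'twist',round(np.radians(t),3),'dist cm',np.round(np.linalg.norm(d)*100,1),'j',np.round(o['joint_pos'],2))
E
python3 -c "
from h import *
go(.434,-.137,.2,6)"
```

```text
clock 2.10 tcp [ 0.3836 -0.0057  0.2052] yaw_y 24.98 F [0.3 1.2 0.6] grip 0.0852 0.0 
 shift cm [-14.03  -0.97   0.53] twist 0.331 dist cm 14.1 j [-0.02  0.01 -0.26  1.3   0.    1.12]
```

Call:
send_rows --motion "-1 -4 -0.3 0 0.12; -1 -8 -0.6 0.3 0.24; -1 -12 -0.8 0.5 0.33; -1 -14 -1 0.5 0.33; -1 -14 -1 0.5 0.33"

```text
clock: 2.6
eef_pos: [0.4347, -0.1369, 0.1995]
tool_rot: [0.668, 0.744, -0.0, 0.0]
ft_force: [-1.2, 1.6, 0.1]
grip_width: 0.0853
grasp_force: 0.0
```

Run:
```python
from h import *
im,m=cam('wrist'); save(im,'w1.png'); np.save('w1.npy',im); np.save('w1m.npy',m)
go(.434,-.137,.2,6)
a=mask(im,4,18,150,60); p,c,r=a; print(len(p),c,r)
print([unproj(m,*q,.064).round(4).tolist() for q in cv2.boxPoints(r)], unproj(m,*r[0],.064))
```

```text
clock 2.65 tcp [ 0.434  -0.1354  0.1995] yaw_y 6.28 F [-0.8  0.3 -0.3] grip 0.0854 0.0 
 shift cm [-0.16 -0.02 -0.05] twist 0.005 dist cm 0.2 j [-0.3   0.15 -0.12  1.3   0.    1.16]
1905 [324.95485564 199.76272966] ((325.0, 199.5), (67.0, 30.0), 90.0)
[[0.4197, -0.1215, 0.064], [0.4452, -0.1188, 0.064], [0.4524, -0.1793, 0.064], [0.4256, -0.1822, 0.064]] [ 0.43563047 -0.14963589  0.064     ]
```

View pics/w1.png

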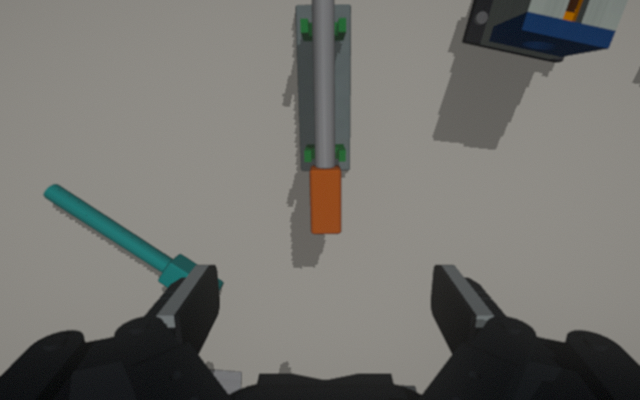

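The wrist picture shows the orange handle centred at (325,200), in line with the jaws. The turquoise rod is well off to the left at about (130,240), and the blue wall is at the upper right. I'll descend and grip.

Call:
send_rows --motion "-1 -0.2 0 4.5 0; -1 -0.2 0 9 0; -1 -0.2 0 13 0; -1 -0.2 0 16 0; -1 -0.2 0 16.9 0"

```text
clock: 3.15
eef_pos: [0.431, -0.1343, 0.0281]
tool_rot: [0.666, 0.746, -0.001, -0.003]
ft_force: [-0.9, 0.3, 0.5]
grip_width: 0.0856
grasp_force: 0.0
```

Call:
send_rows --motion "0 0 0 0 0; 1 0 0 0 0; 1 0 0 0 0; 1 0 0 0 0; 1 0 0 0 0"

```text
clock: 3.65
eef_pos: [0.4356, -0.1371, 0.0324]
tool_rot: [0.666, 0.746, 0.001, 0.002]
ft_force: [-0.0, -1.7, 5.1]
grip_width: 0.0256
grasp_force: 58.7
```

Run:
```python
from h import *
go(.4344,-.138,.14,6.2)
```

```text
clock 3.65 tcp [ 0.4356 -0.1371  0.0324] yaw_y 6.41 F [-0.  -1.7  5.1] grip 0.0256 58.7 
 shift cm [ -0.1   -0.1  -10.76] twist 0.004 dist cm 10.8 j [-0.3   0.31 -0.39  0.87 -0.    1.15]
```

Call:
send_rows --motion "1 0 0 -2 0; 1 0 0 -5 0; 1 0 0 -9 0; 1 0 0 -13 0; 1 0 0 -18 0"

```text
clock: 4.15
eef_pos: [0.4328, -0.1361, 0.2113]
tool_rot: [0.667, 0.746, -0.001, -0.001]
ft_force: [0.6, -1.4, -2.2]
grip_width: 0.0254
grasp_force: 59.3
```

Run:
```python
from h import *
go(.53,-.05,.22,-6)
```

```text
clock 4.15 tcp [ 0.4328 -0.1361  0.2113] yaw_y 6.40 F [ 0.6 -1.4 -2.2] grip 0.0254 59.3 
 shift cm [ 7.47 10.62 -0.89] twist 0.216 dist cm 13.0 j [-0.3   0.15 -0.09  1.33 -0.    1.15]
```

Call:
send_rows --motion "1 2.5 3.5 -0.4 0.1; 1 5 7 -0.9 0.216; 1 7.5 10.6 -0.9 0.216; 1 7.5 10.6 -0.9 0.216; 1 7.5 10.6 -0.9 0.216"

```text
clock: 4.65
eef_pos: [0.531, -0.0494, 0.219]
tool_rot: [0.742, 0.67, -0.001, -0.001]
ft_force: [-0.2, -0.6, -0.8]
grip_width: 0.0255
grasp_force: 59.5
```

Run:
```python
from h import *
im,m=cam('wrist'); save(im,'w2.png'); np.save('w2.npy',im); np.save('w2m.npy',m)
go(.53,-.05,.22,-6)
a=mask(im,105,130,120,40); p,c,r=a; print(len(p),c,r)
print([unproj(m,*q,.084).round(4).tolist() for q in cv2.boxPoints(r)], unproj(m,*r[0],.084))
a=mask(im,4,18,150,60); print(a and (len(a[0]),a[1:]))
```

```text
clock 4.70 tcp [ 0.5304 -0.05    0.2192] yaw_y -5.93 F [-0.6  0.  -1.8] grip 0.0255 59.5 
 shift cm [-0.   -0.04 -0.08] twist 0.001 dist cm 0.1 j [-0.09  0.3   0.13  1.4  -0.    1.58]
1023 [395.84750733 119.01075269] ((396.0133361816406, 118.69206237792969), (13.57441234588623, 80.17747497558594), 88.8982925415039)
[[0.5614, 0.0087, 0.084], [0.6264, 0.0032, 0.084], [0.6264, -0.0077, 0.084], [0.5607, -0.0022, 0.084]] [5.93773142e-01 5.24961307e-04 8.40000000e-02]
(7704, (array([324.6007269 , 298.91510903]), ((325.2462463378906, 295.52056884765625), (136.3751220703125, 63.02431869506836), 89.06080627441406)))
```

View pics/w2.png

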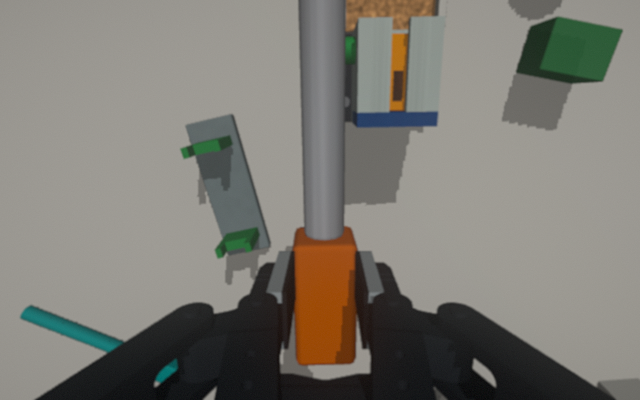

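The picture shows the rod straight in the jaws, with the handle at (325,296) and the shaft running up the middle. The blue wall's top is at (396,119). The mould with the amber block lies beyond it at the upper right, and the empty rest is at (225,180). Next I'll measure how the rod's axis lies relative to the station.

Run:
```python
from h import *
im=np.load('w2.npy'); m=np.load('w2m.npy',allow_pickle=True).item()
g=cv2.GaussianBlur(im,(3,3),0).astype(float)
gx=np.abs(np.gradient(g,axis=1)).sum(2); gy=np.abs(np.gradient(g,axis=0)).sum(2)
def edge(G,rows,c0,c1,along='v'):
    pts=[]
    for r in rows:
        s=G[r,c0:c1] if along=='v' else G[c0:c1,r]
        w=np.where(s>.6*s.max(),s,0); c=c0+(w*np.arange(c1-c0)).sum()/w.sum()
        pts.append((c,r) if along=='v' else (r,c))
    pts=np.array(pts,np.float32)
    vx,vy,x,y=cv2.fitLine(pts,cv2.DIST_HUBER,0,.01,.01).ravel()
    res=np.abs((pts[:,0]-x)*vy-(pts[:,1]-y)*vx); print('  res',res.mean().round(2))
    return np.array([x,y]),np.array([vx,vy])
def world(e,lo,hi,z,along='v'):
    p,v=e; i=1 if along=='v' else 0
    return [unproj(m,*(p+v*((t-p[i])/v[i])),z) for t in (lo,hi)]
def yaw(a,b): d=b-a; return np.degrees(np.arctan2(d[1],d[0]))
tz=.2192
L=edge(gx,range(10,220),295,315); Rr=edge(gx,range(10,220),330,352)
A=world(L,215,10,tz+.018); B=world(Rr,215,10,tz+.018)
print('rod L',np.round(A,4).tolist(),yaw(*A),'R',np.round(B,4).tolist(),yaw(*B))
Tm=R.from_quat(bot.get_obs()['tool_rot']).as_matrix()
for a,b in zip(A,B): print(' mid in tool',(Tm.T@((a+b)/2-bot.get_obs()['eef_pos'])).round(4))
for n,c0,c1 in [('roofL',350,364),('slotL',385,396),('slotR',402,414),('roofR',434,448)]:
    e=edge(gx,range(40,105),c0,c1); w=world(e,105,40,.084); print(n,np.round(w,4).tolist(),yaw(*w))
e=edge(gy,range(362,434),120,134,'h'); w=world(e,362,434,.084,'h'); print('outer edge',np.round(w,4).tolist(),yaw(*w)+90)
e=edge(gy,range(362,434),106,118,'h'); w=world(e,362,434,.084,'h'); print('inner edge',np.round(w,4).tolist(),yaw(*w)+90)
```

```text
res 0.11
  res 0.71
rod L [[0.5233, -0.0255, 0.2372], [0.531, 0.0548, 0.2372]] 84.52376986077658 R [[0.5411, -0.0274, 0.2372], [0.5482, 0.053, 0.2372]] 84.92453696578622
 mid in tool [ 0.0236 -0.0007 -0.018 ]
 mid in tool [ 0.1043 -0.0016 -0.0181]
  res 0.04
roofL [[0.5628, 0.0146, 0.084], [0.5666, 0.0628, 0.084]] 85.50636337401467
  res 0.33
slotL [[0.5903, 0.0117, 0.084], [0.5926, 0.0601, 0.084]] 87.25971244484836
  res 0.33
slotR [[0.6022, 0.0105, 0.084], [0.6065, 0.0586, 0.084]] 84.88791906738749
  res 0.15
roofR [[0.6283, 0.0078, 0.084], [0.6325, 0.0559, 0.084]] 84.92557999011362
  res 0.62
outer edge [[0.5656, -0.0034, 0.084], [0.6246, -0.0084, 0.084]] 85.10671220570252
  res 0.42
inner edge [[0.5664, 0.0085, 0.084], [0.6248, 0.0033, 0.084]] 84.873506784548
```

Run:
```python
from h import *
go(.5795,-.1774,.12,-5.55)
```

```text
clock 4.70 tcp [ 0.5304 -0.05    0.2192] yaw_y -5.93 F [-0.6  0.  -1.8] grip 0.0255 59.5 
 shift cm [-12.16   6.22   9.91] twist -0.007 dist cm 16.9 j [-0.09  0.3   0.13  1.4  -0.    1.58]
```

Call:
send_rows --motion "1 -4.2 1.8 0 -0.007; 1 -8.4 3.6 0 -0.007; 1 -12.2 6.2 1.5 -0.007; 1 -12.2 6.2 5.5 -0.007; 1 -12.2 6.2 9.9 -0.007"

```text
clock: 5.2
eef_pos: [0.5806, -0.1813, 0.1212]
tool_rot: [0.742, 0.67, 0.001, 0.002]
ft_force: [0.5, 0.1, -2.9]
grip_width: 0.0253
grasp_force: 59.6
```

Call:
send_rows --motion "1 0 0 3 0; 1 0 0 6 0; 1 0 0 8.5 0; 1 0 0 8.5 0; 1 0 0 8.5 0"

```text
clock: 5.7
eef_pos: [0.5792, -0.1786, 0.0362]
tool_rot: [0.741, 0.671, -0.0, -0.0]
ft_force: [0.4, -0.1, -1.3]
grip_width: 0.0252
grasp_force: 59.6
```

Run:
```python
from h import *
im,m=cam('scene'); save(cv2.resize(im[140:290,250:390],(560,600),interpolation=2),'s2.png')
P=[];Z=[]
for i in range(3):
    im2,_=cam('scene'); P.append(bot.get_obs()['eef_pos'])
print(np.round(P,4))
go(.5795,-.1774,.0345,-5.55)
B=np.array([.5938,-.006,.052]);u=np.array([.0854,.9963,0])
c=lambda p:((proj(m,p)-[250,140])*4).round(0)
print('bore',c(B),'expected nose',c(B-.015*u),'handle',c(B-.185*u))
```

```text
[[ 0.5813 -0.1788  0.038 ]
 [ 0.5816 -0.1787  0.0382]
 [ 0.5816 -0.1785  0.0381]]
clock 5.90 tcp [ 0.5816 -0.1785  0.0381] yaw_y -5.58 F [ 0.5  0.3 -1.1] grip 0.0256 59.6 
 shift cm [ 0.09 -0.22  0.36] twist -0.0 dist cm 0.4 j [-0.3   0.56  0.04  1.04 -0.    1.37]
bore [152. 276.] expected nose [143. 264.] handle [ 48. 138.]
```

View pics/s2.png

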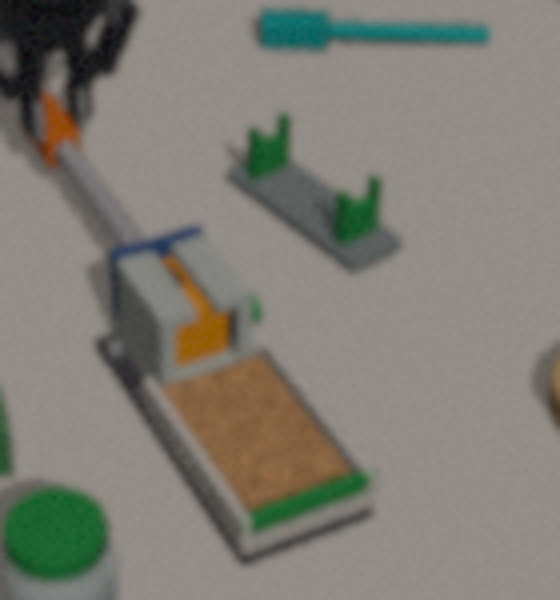

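The rod is lined up behind the blue wall, with the handle at (60,130) in the crop and the shaft running to the wall at about (130,235). I'll correct the small offset and advance slowly.

Call:
send_rows --motion "1 0.1 -0.2 0.35 0; 1 0.1 -0.2 0.35 0; 1 0.6 -0.2 0.35 0; 1 1.2 -0.2 0.35 0; 1 1.2 -0.2 0.35 0"

```text
clock: 6.4
eef_pos: [0.5795, -0.1646, 0.0323]
tool_rot: [0.74, 0.672, 0.0, -0.0]
ft_force: [0.1, 0.8, -2.0]
grip_width: 0.0261
grasp_force: 59.6
```

Run:
```python
from h import *
go(.5795+.0854*.03,-.1774+.9963*.03,.0345,-5.55)
```

```text
clock 6.40 tcp [ 0.5795 -0.1646  0.0323] yaw_y -5.48 F [ 0.1  0.8 -2. ] grip 0.0261 59.6 
 shift cm [ 1.72  0.09 -0.22] twist 0.001 dist cm 1.7 j [-0.28  0.56  0.02  1.03  0.    1.39]
```

Call:
send_rows --motion "1 0.5 0.05 -0.1 0; 1 1 0.05 -0.1 0; 1 1.5 0.05 -0.1 0; 1 2 0.05 -0.1 0; 1 2 0.05 -0.1 0"

```text
clock: 6.9
eef_pos: [0.582, -0.1459, 0.0334]
tool_rot: [0.74, 0.672, -0.0, 0.001]
ft_force: [0.5, -2.2, -1.8]
grip_width: 0.0256
grasp_force: 59.7
```

Run:
```python
from h import *
go(.5795+.0854*.03,-.1774+.9963*.03,.0345,-5.55); print(bot.get_obs()['ft_torque'])
im,m=cam('wrist');im,m=cam('wrist'); save(im,'w3.png'); go(.5795+.0854*.03,-.1774+.9963*.03,.0345,-5.55); print(bot.get_obs()['ft_torque'])
```

```text
clock 6.90 tcp [ 0.582  -0.1459  0.0334] yaw_y -5.53 F [ 0.5 -2.2 -1.8] grip 0.0256 59.7 
 shift cm [-0.16  0.03 -0.1 ] twist 0.0 dist cm 0.2 j [-0.24  0.56  0.01  1.03 -0.    1.42]
[-0.37057864 -0.01840274 -0.02253959]
clock 7.00 tcp [ 0.5819 -0.1458  0.0333] yaw_y -5.55 F [ 0.9 -1.3 -0.9] grip 0.0253 59.7 
 shift cm [-0.17  0.04 -0.12] twist -0.0 dist cm 0.2 j [-0.25  0.56  0.01  1.03  0.    1.42]
[-0.29805152 -0.05473335  0.00505573]
```

View pics/w3.png

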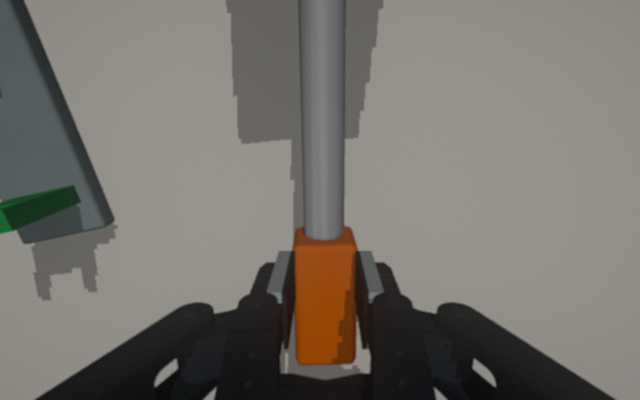

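The shaft has not moved in the jaws (handle still at (325,296)), and the force is only 1–2 N with the nose past the wall. The rod is in the bore, so I'll start the push.

Call:
send_rows --motion "1 0.8 0 -0.1 0; 1 1.6 0 -0.1 0; 1 2.4 0 -0.1 0; 1 3.2 0 -0.1 0; 1 4 0 -0.1 0"

```text
clock: 7.5
eef_pos: [0.5852, -0.1092, 0.0345]
tool_rot: [0.741, 0.671, -0.002, 0.002]
ft_force: [-2.9, -8.6, -0.4]
grip_width: 0.0255
grasp_force: 59.8
```

Run:
```python
from h import *
im,m=cam('scene'); im,m=cam('scene')
go(.5795+.0854*.112,-.1774+.9963*.112,.0345,-5.55); print(bot.get_obs()['ft_torque'])
save(cv2.resize(im[140:290,250:390],(560,600),interpolation=2),'s3.png')
```

```text
clock 7.60 tcp [ 0.5854 -0.1077  0.0344] yaw_y -5.61 F [-1.1 -6.  -1.3] grip 0.0255 59.7 
 shift cm [ 4.2  -0.04 -0.02] twist -0.001 dist cm 4.2 j [-0.18  0.55  0.    1.03 -0.    1.49]
[-1.17828695  0.18920395  0.04673705]
```

View pics/s3.png

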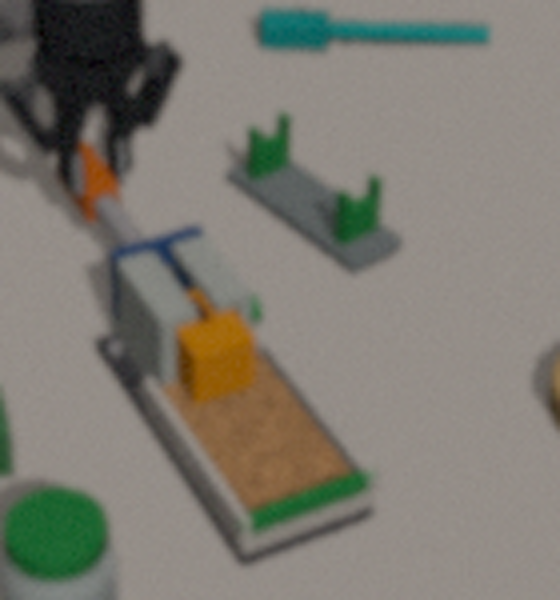

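The amber block is coming out squarely at (215,355), with about 7 N of push force. I'll continue.

Call:
send_rows --motion "1 0.7 0 0 0; 1 1.4 0 0 0; 1 2.1 0 0 0; 1 2.8 0 0 0; 1 3.4 -0.05 0 0"

```text
clock: 8.1
eef_pos: [0.5883, -0.0722, 0.0342]
tool_rot: [0.741, 0.672, 0.0, -0.0]
ft_force: [-0.3, -0.5, -2.0]
grip_width: 0.0256
grasp_force: 59.6
```

Call:
send_rows --motion "1 0.3 0 0 0; 1 0.6 0 0 0; 1 1.0 0 0 0; 1 1.0 0 0 0; 1 1.0 0 0 0"

```text
clock: 8.6
eef_pos: [0.5896, -0.0618, 0.0343]
tool_rot: [0.74, 0.672, 0.0, -0.0]
ft_force: [0.7, -0.1, -2.1]
grip_width: 0.0259
grasp_force: 59.7
```

Run:
```python
from h import *
im,m=cam('scene')
go(.5795,-.1774,.0345,-5.55)
save(cv2.resize(im[140:290,250:390],(560,600),interpolation=2),'s4.png')
t,mt=cam('top'); a=mask(t,4,22,170,80,(270,165,325,205)); p,c,r=a; print(len(p),r)
for q in cv2.boxPoints(r): print(unproj(mt,*q,.072).round(4))
w=unproj(mt,*c,.072)-np.array([.5938,-.006,.072]); print('station x,y of block',w@[.0854,.9963,0],w@[-.9963,.0854,0])
```

```text
clock 8.65 tcp [ 0.5895 -0.062   0.0343] yaw_y -5.55 F [-0.8 -0.  -1.4] grip 0.0259 59.7 
 shift cm [-11.59   0.12  -0.02] twist 0.0 dist cm 11.6 j [-0.1   0.54 -0.01  1.02  0.    1.56]
293 ((289.8780517578125, 183.5975799560547), (19.5463809967041, 15.791709899902344), 6.340191841125488)
[0.582  0.1539 0.072 ]
[0.6343 0.1496 0.072 ]
[0.6281 0.0859 0.072 ]
[0.5758 0.0906 0.072 ]
station x,y of block 0.12759706561149584 -0.0010519130156262223
```

View pics/s4.png

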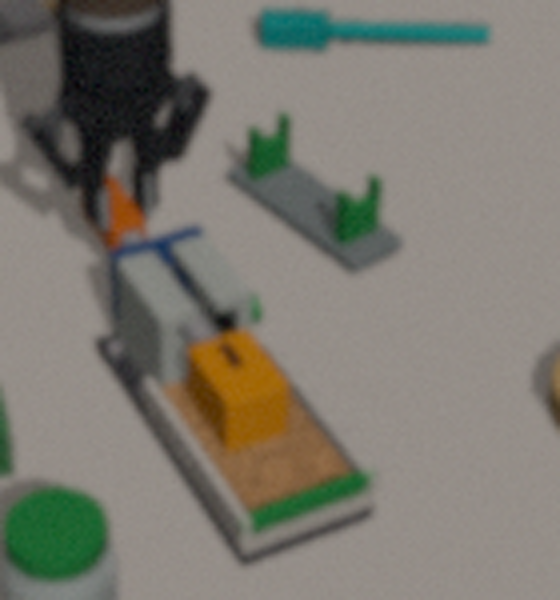

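The block stands upright on the cork at (240,385), about 45 mm past the mouth. I'll draw the rod straight out.

Call:
send_rows --motion "1 -1.5 0.02 0 0; 1 -4 0.05 0 0; 1 -7 0.08 0 0; 1 -10 0.11 0 0; 1 -13.3 0.14 0 0"

```text
clock: 9.2
eef_pos: [0.5776, -0.1966, 0.0344]
tool_rot: [0.741, 0.672, -0.0, 0.0]
ft_force: [0.5, -0.9, -1.9]
grip_width: 0.0254
grasp_force: 59.7
```

Call:
send_rows --motion "1 -1.5 0 0 0; 1 -1.5 0 -3 0; 1 -1.5 0 -7 0; 1 -1.5 0 -11 0; 1 -1.5 0 -11 0"

```text
clock: 9.7
eef_pos: [0.5805, -0.2115, 0.1515]
tool_rot: [0.741, 0.672, 0.003, 0.006]
ft_force: [0.5, -0.6, -1.1]
grip_width: 0.0255
grasp_force: 59.7
```

Run:
```python
from h import *
go(.434,-.1365,.145,6.3)
# refine rest pose from w1 (before pick) : plate & forks
```

```text
clock 9.70 tcp [ 0.5805 -0.2115  0.1515] yaw_y -5.58 F [ 0.5 -0.6 -1.1] grip 0.0255 59.7 
 shift cm [  6.04 -15.31   0.44] twist -0.207 dist cm 16.5 j [-0.35  0.49  0.23  1.3   0.    1.32]
```

Call:
send_rows --motion "1 1.5 -3.8 0 -0.05; 1 3 -7.6 0 -0.1; 1 4.5 -11.4 0 -0.15; 1 6 -15.3 0 -0.207; 1 6 -15.3 0 -0.207"

```text
clock: 10.2
eef_pos: [0.422, -0.1321, 0.1421]
tool_rot: [0.667, 0.745, -0.002, -0.005]
ft_force: [0.2, -0.7, -3.0]
grip_width: 0.0253
grasp_force: 59.8
```

Run:
```python
from h import *
go(.4342,-.1366,.08,6.4)
im,m=cam('wrist'); im,m=cam('wrist'); save(im,'w4.png'); np.save('w4.npy',im); np.save('w4m.npy',m)
go(.4342,-.1366,.08,6.4)
```

```text
clock 10.20 tcp [ 0.422  -0.1321  0.1421] yaw_y 6.40 F [ 0.2 -0.7 -3. ] grip 0.0253 59.8 
 shift cm [-0.61  1.22  6.2 ] twist -0.0 dist cm 6.3 j [-0.3   0.18 -0.25  1.16  0.    1.16]
clock 10.30 tcp [ 0.429  -0.1347  0.1441] yaw_y 6.30 F [ 1.3 -0.7 -0.9] grip 0.0254 59.8 
 shift cm [-0.25  0.5   6.41] twist -0.002 dist cm 6.4 j [-0.3   0.18 -0.24  1.16  0.    1.16]
```

View pics/w4.png

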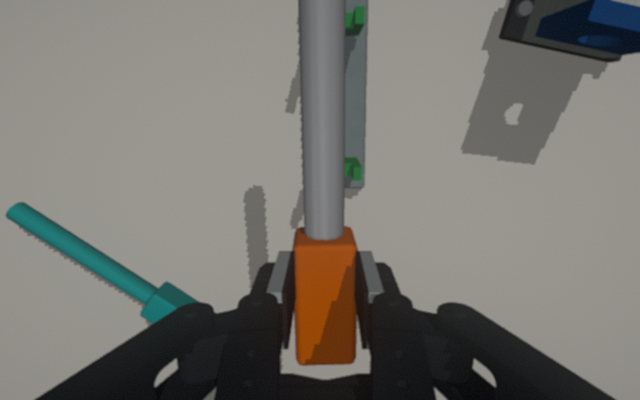

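The rod is unchanged in the jaws. The rest's forks show only on the right, at (355,20) and (352,170), so the rod sits a few mm to the left, as the readout says. I'll correct that and look again lower down.

Call:
send_rows --motion "1 -0.25 0.5 0 0; 1 -0.25 0.5 2 0; 1 -0.25 0.5 4.5 0; 1 -0.25 0.5 5.9 0; 1 -0.25 0.5 5.9 0"

```text
clock: 10.8
eef_pos: [0.4351, -0.1372, 0.0831]
tool_rot: [0.667, 0.745, -0.001, -0.002]
ft_force: [0.3, 0.3, -1.5]
grip_width: 0.0257
grasp_force: 59.8
```

Run:
```python
from h import *
im,m=cam('wrist'); im,m=cam('wrist');im,m=cam('wrist'); save(im,'w5.png')
go(.4342,-.1366,.0313,6.4)
h=cv2.cvtColor(im,cv2.COLOR_RGB2HSV); k=cv2.inRange(h,(45,100,40),(80,255,255))
n,l,s,c=cv2.connectedComponentsWithStats(k)
for i in range(1,n):
    if s[i,4]>15: print(s[i],c[i])
# predicted fork tip positions for the rest pose implied by pick (handle .4357,-.150 yaw 96.2)
for hx,hy,yw in [(.4357,-.150,96.2)]:
    u=np.array([np.cos(np.radians(yw)),np.sin(np.radians(yw))]); v=np.array([-u[1],u[0]])
    for fx in (42,145):
        for sy in (12,-12): print(fx,sy,proj(m,np.r_[np.array([hx,hy])+u*fx/1e3+v*sy/1e3,.057]).round(1))
```

```text
clock 10.95 tcp [ 0.4368 -0.1376  0.0859] yaw_y 6.29 F [ 0.4 -0.3 -1.3] grip 0.0252 59.8 
 shift cm [ 0.14 -0.26  5.46] twist -0.002 dist cm 5.5 j [-0.31  0.25 -0.31  1.01  0.    1.16]
[295 164   7  10  51] [298.60784314 167.82352941]
[345 164   9  29 221] [348.52036199 179.74660633]
[291 177  11  17 174] [295.6954023  184.86781609]
42 12 [300.5 177.7]
42 -12 [343.6 177.7]
145 12 [296.6 -35.1]
145 -12 [347.1 -35.1]
```

View pics/w5.png

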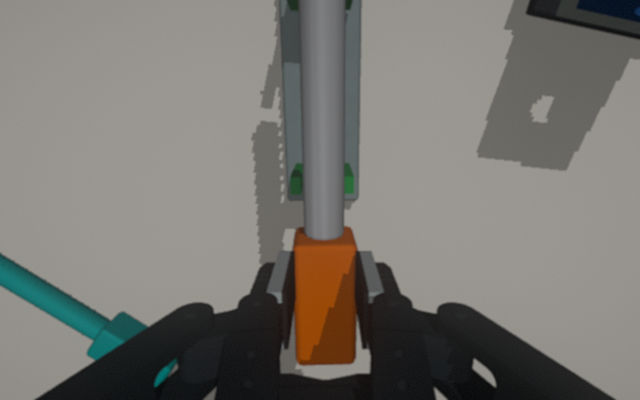

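The shaft lies centred between both forks (near fork green at 296 and 349, shaft at 324). I'll lower it.

Call:
send_rows --motion "1 0.1 -0.12 0 0; 1 0.1 -0.12 1.5 0; 1 0.1 -0.12 3 0; 1 0.1 -0.12 4.2 0; 1 0.1 -0.12 5 0"

```text
clock: 11.45
eef_pos: [0.4344, -0.1363, 0.0354]
tool_rot: [0.667, 0.745, 0.0, 0.0]
ft_force: [-0.1, -0.6, -1.9]
grip_width: 0.0255
grasp_force: 59.8
```

Run:
```python
from h import *
cam('wrist');cam('wrist')
go(.4342,-.1366,.0313,6.4)
```

```text
clock 11.55 tcp [ 0.4336 -0.1361  0.035 ] yaw_y 6.30 F [ 0.2 -0.3 -1.2] grip 0.0258 59.8 
 shift cm [-0.06  0.05  0.37] twist -0.002 dist cm 0.4 j [-0.3   0.31 -0.39  0.88  0.    1.16]
```

Call:
send_rows --motion "1 0 0.03 0.2 0; 1 0 0.03 0.3 0; 1 0 0.03 0.38 0; 1 0 0.03 0.38 0; 1 0 0.03 0.38 0"

```text
clock: 12.05
eef_pos: [0.4352, -0.1366, 0.0324]
tool_rot: [0.667, 0.745, 0.0, 0.001]
ft_force: [-0.7, -1.2, 5.0]
grip_width: 0.0254
grasp_force: 60.6
```

Call:
send_rows --motion "0.4 0 0 0 0; 0 0 0 0 0; -0.5 0 0 0 0; -1 0 0 0 0; -1 0 0 0 0"

```text
clock: 12.55
eef_pos: [0.4339, -0.136, 0.0312]
tool_rot: [0.667, 0.745, -0.0, -0.0]
ft_force: [0.0, 0.4, 0.2]
grip_width: 0.0814
grasp_force: 0.0
```

Call:
send_rows --motion "-1 0 0 0 0; -1 0 0 -3 0; -1 0 0 -7 0; -1 0 0 -11 0; -1 0 0 -16 0"

```text
clock: 13.05
eef_pos: [0.4329, -0.1357, 0.1918]
tool_rot: [0.667, 0.745, -0.001, -0.001]
ft_force: [2.1, -0.9, -0.1]
grip_width: 0.086
grasp_force: 0.0
```

Run:
```python
from h import *
cam('wrist');im,m=cam('wrist'); go(.434,-.137,.2,6.3)
p,c,r=mask(im,4,18,150,60); print(len(p),r)
print([unproj(m,*q,.064).round(4).tolist() for q in cv2.boxPoints(r)], unproj(m,*r[0],.064))
s,_=cam('scene')
save(np.hstack([cv2.resize(im[:,200:560],(420,467)),cv2.resize(s[140:290,250:370],(374,467),interpolation=2)]),'w6.png')
t,mt=cam('top'); b=mask(t,4,22,170,80,(270,165,325,205)); w=unproj(mt,*b[1],.072)-np.array([.5938,-.006,.072]); print('block',w@[.0854,.9963,0],w@[-.9963,.0854,0])
```

```text
clock 13.15 tcp [ 0.4386 -0.1375  0.1983] yaw_y 6.31 F [1.2 0.1 0.1] grip 0.0853 0.0 
 shift cm [ 0.1  -0.45 -0.17] twist 0.0 dist cm 0.5 j [-0.3   0.15 -0.12  1.28  0.    1.16]
1909 ((319.5, 197.0), (66.0, 29.0), 90.0)
[[0.4201, -0.1214, 0.064], [0.4448, -0.1187, 0.064], [0.4518, -0.1786, 0.064], [0.4257, -0.1814, 0.064]] [ 0.43551597 -0.14920394  0.064     ]
block 0.12738153180526493 -0.0013364984880457932
```

View pics/w6.png

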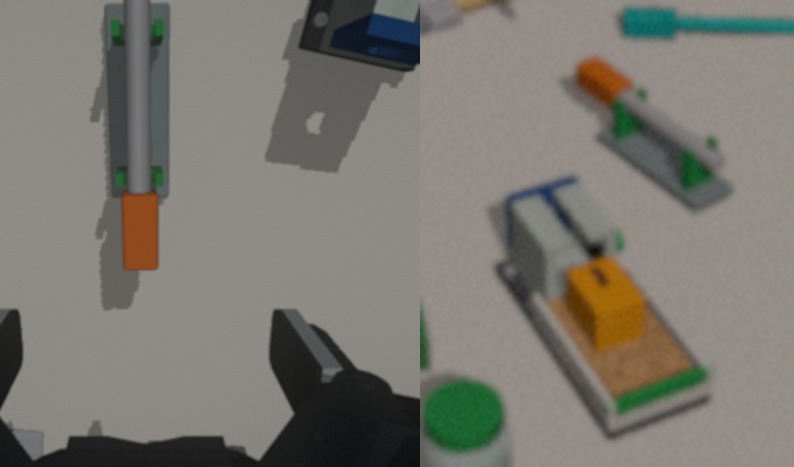

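The rod lies in both forks within 1 mm of where it started (handle at (140,230)). The block stands upright on the deck, and the gripper is clear. I'll hand the job in.

```bash
python3 -c "
from h import *
print(workorder.job_done())"
```

```text
the job is handed in; nothing more can be done
None
```

I handed the job in, with no verdict returned: the camera check at about 13 s of 54 s showed the amber block upright on the deck about 45 mm past the mouth, the rod back in both forks the same way round within about 1 mm of where it started, and the gripper clear.

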